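# Make up the second station of a filtration manifold

## Robot

A 6-joint arm with a two-finger parallel gripper is mounted at the origin on the work surface. World frame = base frame: x ahead of the robot, y to its left, z up, the work surface at z = 0. Lengths are in m, angles in rad, forces in N, time in s.
With the tool pointing down it reaches from about 0.425 to 0.95 m from the base axis. Payload 3.5 kg.
Tool frame: the origin (TCP) lies on the centre line of the jaws, within the pads' length; the fingertips stand 14 mm ahead of it and the grasp point (between the pads) lies 5 mm behind it; z points along the fingers, y is the line along which they close (so a half turn about z gives the same grasp; the last joint's range is limited). The gripper opens to 85 mm and grips with 20 to 120 N. Pads are 22 mm wide; open, the fingers measure 114 mm over their backs; the gripper's body (76 mm by 85 mm) begins 54 mm behind the grasp point. The pads swing forward as they close: fully open they stand 13 mm farther back than shut.
Start: joints at [1.177, 0.286, 1.577, -0, 1.279, -0.15], TCP at [0.163, 0.655, 0.245] pointing down, gripper open.
Joint ranges: [-2.77, 2.77], [-0.9, 2.22], [0.21, 2.48], [-1.53, 4.67], [0.24, 2.81], [-2.84, 2.84]. Speed limits (rad/s): [2.79, 2.79, 3.14, 3.14, 3.14, 3.14].

## Interface

Orientations are given as [roll, pitch, yaw] about the fixed x, y, z axes, in that order (R = Rz(yaw) Ry(pitch) Rx(roll)).
In Python, from workcell import status, snapshot, camera_model, ctrl, boxes_of, spot_point gives the robot as it stands.
- The arm moves only by the tool send_rows, never from a script. Its argument "rows" is a list that holds one entry, the list of rows, each a list of 7 numbers: the closure, from 0 (fully open) to 1 (shut), then the shift along the world's x, y, z in mm, then the turn, a rotation vector about the world's x, y, z in rad. In form: [[[fingers, dx, dy, dz, wx, wy, wz], ...]]. A call has 1 to 20 rows; each row shifts and turns the commanded pose from where the row before left it; what a row does not reach is not made up. A row lasts 1/10 s, in which the tool goes at most 50 mm and 8.59 degrees, less where a joint would pass 70% of its speed; a pose out of reach is approached as far as the arm can. A call is refused whole if a number of a shift passes 50 or a number of a turn 0.15, either way. A call with a gripper value outside its range is refused whole. The fingers move at their own pace and stop on an object; "grip_force" is the grip in N (left out, the last holds). Time passes only in rows, so rows that do not move let the fingers close. It gives the time, the measured TCP pose, the force, the opening and the grip force at its end, in the units of the state.
- status.get_state(): the state, without advancing time (a new reading comes with each control period).
- snapshot(name): name is "scene" or "top" or "wrist"; returns the picture (384x512x3 uint8, red, green, blue); there is no depth.
- camera_model(name): a dict with "vfov" (degrees; the focal length in pixels is half the picture's height over the tangent of half this angle, whatever the lens; pixels are square), "cx", "cy" (the principal point, pixels), "world_from_camera" (4x4, takes a point from camera to world coordinates). Camera axes: x right, y up, looking along -z (the intrinsics and any distortion apply to the point x, -y, -z); pixel columns grow to the right and rows downward; lengths in m; the calibration is good to about 2 mm. A picture is of the moment at which its call begins: read the wrist's pose just before it. camera_model takes no time and is no camera call; for the wrist camera it gives the pose at the moment of the call.
- ctrl.hand_in(): hands the job in; it is judged then, once.
Trained networks look in the newest picture that a camera, given by its name, has taken for a name from the list of things; names that differ only in an ending like _2 or _b are one class to them, and where a whole thing is asked for, a point or a joint stands for the part that bears it (a point fixed in the world has none). Each returns a list of dicts, best first, with "confidence" (0 to 1); they miss things now and then, are a little off and sometimes report something else, mostly with a low value. They report only what shows in the picture. A call takes as long as a camera call. They do not tell look-alikes from the thing itself.
- boxes_of(target, camera): "at" ([x, y, z] in m, in the coordinates of the camera as it stood for that picture, good to about 4 mm: the middle of the surface that is visible of it).
- spot_point(target, camera): "at" ([x, y, z] in m, in the coordinates of the camera as it stood for that picture, good to about 4 mm: a listed point, or the origin of a listed thing).
The state is a dict: "t": time; "qpos": joint angles; "qvel": joint speeds; "effort": joint torques, N m; "ee_pos": TCP position; "orientation": TCP orientation; "ft_force": force on the tool from outside, world axes, zero at the start; "torque": the same for the moment, N m; "grip_width": finger opening in m; "grip_force": force on a finger pad.
Only numpy, scipy, OpenCV 4.12 (cv2) and the standard library are available. Lean on these libraries where they do the work, as an engineer would, in place of code of your own. Each camera call takes 0.05 s, during which the arm holds its last target. There are 200 camera calls.

## Task

Make up the free station of the filtration manifold so that it can be sterilised, one part after another: seat the filter base in the free socket, lay the support plate in the base, stand the funnel over the plate and close it with its lid, every part upright and fully home before the next. Set the parts down, do not drop them, and leave the finished station beside it and the other things on the bench as they are.

Things in the scene. Friction and masses are not known exactly. Their poses are not given: they have to be found in the camera images.
- manifold: Fixed steel 38 mm tube along y on two feet, valves on its -x side (to x -47, 44 mm up), two round sockets on top. Origin: on the table under the FREE socket's axis, z up. Its flat rim: 60 mm outside diameter, 76 mm above the table; hole tapers from 47 to 37 mm diameter 14 mm down, 17 mm deep. The other socket, at y +130 mm, holds unit.
- base: Filter base, 56 mm tall, 220 g: black stopper foot 0-14 mm up (32 to 43 mm diameter), steel flange 54 mm (14-19), neck 30 mm (to 27), cone, straight head 60 mm diameter (42-56; grip here), open bowl on top (mouth 47, floor 43.6 mm, 11 deep). Stands upright. Origin: centre of underside, z up. Home: flange on the socket rim, origin 62 mm above the manifold's origin.
- plate: Perforated steel disc, 17 mm tall, 70 g: spigot 0-8 mm up (36 to 42 mm diameter), disc 52 mm diameter (8-17; grip its edge with the fingertips, kept above its underside). Lies holes up. Origin: centre of underside, z up. Home: spigot in the base's bowl, disc resting on the base's 60 mm rim, origin 48 mm above the base's origin.
- funnel: Open steel tube, 82 mm tall, 250 g, standing skirt down: skirt 67 mm diameter (0-9 mm up), straight wall 58 mm diameter, 3 thick (13-82; grip here), mouth 52 mm inside, 61 mm edge bead. Recess under the skirt 7 deep, 62 to 57 mm diameter. Origin: centre of lower edge, z up. Home: recess over the plate's disc, resting on it, origin 10 mm above the plate's origin.
- lid: Funnel lid, 36 mm tall, 90 g, lying knob up: black plug 0-8 mm up (40 to 46 mm diameter), steel disc 62 mm diameter (8-12), stem 12 mm (12-18), black knob 18 mm diameter (18-36; grip here). Origin: centre of underside, z up. Home: plug in the funnel's mouth, disc on its edge, origin 74 mm above the funnel's origin.
- unit: The finished station in the manifold's other socket: same base, plate, funnel and lid put together, one loose steel piece 67 mm in diameter, 168 mm tall, its top 230 mm above the table. Leave alone. Origin: centre of its underside (62 mm above the table), z up.
- dish_pile: Two 90 mm clear culture dishes with dull pink agar, one on the other, 29 mm high. Not part of the job. Origin: centre of underside.
- dish_single: One 90 mm clear culture dish with pale agar, 14.5 mm high. Not part of the job. Origin: centre of underside.
- bottle: Small closed white bottle with a blue cap, 58 mm diameter, 110 mm tall. Not part of the job. Origin: centre of underside.
- beaker: Empty glass beaker, 68 mm diameter at the rim, 90 mm tall. Not part of the job. Origin: centre of underside.
Things that resemble listed ones, but are neither listed nor needed, are in the scene too. What is shaped like the lid but blue or purple is not meant.

How it is judged:
On the way, in this order (a step that is already met when the one before it is completed fails the run):
1. the filter base is home in the free socket and let go (horizontal distance between base and manifold below 0.005 m and z of base in the frame of manifold between 0.059 and 0.065 m and angle between base's own z axis and vertical below 0.06 rad and contact force between the fingers and base below 0.1 N), for 0.2 s.
2. the support plate is home in the base and let go (horizontal distance between plate and base below 0.005 m and z of plate in the frame of base between 0.045 and 0.051 m and angle between plate's own z axis and vertical below 0.06 rad and contact force between the fingers and plate below 0.1 N), for 0.2 s.
3. the funnel stands fully down over the plate and is let go (horizontal distance between funnel and plate below 0.005 m and z of funnel in the frame of plate between 0.007 and 0.013 m and angle between funnel's own z axis and vertical below 0.06 rad and contact force between the fingers and funnel below 0.1 N), for 0.2 s.
4. the lid is closed on the funnel and let go (horizontal distance between lid and funnel below 0.006 m and z of lid in the frame of funnel between 0.071 and 0.077 m and angle between lid's own z axis and vertical below 0.06 rad and contact force between the fingers and lid below 0.1 N), for 0.2 s.
At the end, for the whole second after the job is handed in: Base in the free socket, plate in the base, funnel over the plate, lid on the funnel: each upright (within 0.06 rad), within 3 mm of its home height on the part below and centred on it within 5 mm (lid 6 mm), let go and at rest; the finished station beside it has not moved by 10 mm (all of step 1 and all of step 2 and all of step 3 and all of step 4 and linear speed of each of base, plate, funnel, lid below 0.02 m/s and distance of unit from where it was at the start of the episode below 0.01 m and angle between unit's own z axis and vertical below 0.06 rad); the robot touches nothing.
It fails at once if a part is dropped or knocked away: it moves faster than 0.6 m/s with no finger on it ((linear speed of base above 0.6 m/s and contact force between the fingers and base below 0.05 N) or (linear speed of plate above 0.6 m/s and contact force between the fingers and plate below 0.05 N) or (linear speed of funnel above 0.6 m/s and contact force between the fingers and funnel below 0.05 N) or (linear speed of lid above 0.6 m/s and contact force between the fingers and lid below 0.05 N)).
It fails at once if the finished station is shifted more than 10 mm or tipped (distance of unit from where it was at the start of the episode above 0.01 m or angle between unit's own z axis and vertical above 0.1 rad).
It fails at once if a dish, the small bottle or the beaker is shifted more than 25 mm or tipped (distance of any of dish_pile, dish_single, bottle, beaker from where it was at the start of the episode above 0.025 m or angle between any of dish_pile, dish_single, bottle, beaker's own z axis and vertical above 0.3 rad).
It also fails if it takes over 115 s, if anything falls off the work surface, if the arm or the gripper's body presses on something with over 40 N, if the wrist force passes 120 N, or if a joint passes its speed limit or range.

## Working session

There is one attempt and no reset: what is moved stays moved. The work goes in short steps, Python scripts to look and compute and a tool call to move; the robot and the scene stay as the last step left them, time stands still between calls to the robot, and variables do not carry over. Pictures are saved under pics/ and viewed, at most 17 in all, crops included, and the job is handed in when it is done.

Besides the shell and the picture viewer there is one more tool, called after "Call:" by a JSON object that holds its "name" and its "arguments". send_rows: Moves the arm, as the interface text tells. Its arguments: {"type":"object","properties":{"rows":{"type":"array"},"grip_force":{"type":"number"}},"required":["rows"]}

```bash
mkdir -p pics; ls; cat > h.py <<'E'
import numpy as np, cv2
from workcell import status, snapshot, camera_model, ctrl, boxes_of, spot_point
def save(cam,name):
    im=snapshot(cam); cv2.imwrite('pics/'+name+'.png',im[:,:,::-1]); return im
def w(cam,p):
    M=np.array(camera_model(cam)["world_from_camera"]); return (M@np.r_[p,1])[:3]
def find(cam,names,f=spot_point):
    for n in names:
        for d in f(n,cam)[:4]: print(cam,n,round(d["confidence"],2),np.round(w(cam,d["at"])*1000).astype(int))
def st():
    s=status.get_state(); print({k:np.round(s[k],4).tolist() for k in("t","qpos","ee_pos","orientation","ft_force","grip_width","grip_force")})
E
python3 - <<'E'
from h import *
st()
for c in("top","scene"):
    save(c,c+"0"); m=camera_model(c); print({k:(np.round(v,3).tolist() if not isinstance(v,str) else v) for k,v in m.items()})
    find(c,["manifold","base","plate","funnel","lid","unit","bottle","beaker","dish_pile","dish_single"])
E
```

```text
pics
{'t': 0.0, 'qpos': [1.177, 0.2872, 1.5782, 0.0, 1.2786, -0.15], 'ee_pos': [0.1627, 0.6545, 0.2439], 'orientation': [-3.1393, -0.0004, 2.8978], 'ft_force': [-0.1556, 0.592, -0.2936], 'grip_width': 0.0855, 'grip_force': 0.0}
{'vfov': 43.304, 'cx': 253.126, 'cy': 191.588, 'world_from_camera': [[-0.002, 0.994, -0.109, 0.376], [-1.0, -0.003, -0.011, 0.008], [-0.011, 0.109, 0.994, 1.387], [0.0, 0.0, 0.0, 1.0]]}
top manifold 0.63 [ 630 -154   -5]
top manifold 0.3 [ 673 -434   -1]
top base 0.66 [453 -64   2]
top base 0.57 [ 451 -354    2]
top plate 0.48 [464 354   2]
top funnel 0.91 [474 200   2]
top lid 0.74 [ 326 -107   -5]
top lid 0.67 [341  -4  -2]
top lid 0.58 [454 -64  -1]
top lid 0.36 [472  70   0]
top unit 0.98 [601 -28  63]
top bottle 0.68 [607 416   3]
top beaker 0.83 [ 677 -436    2]
top dish_pile 0.89 [471  72  -4]
{'vfov': 53.743, 'cx': 257.869, 'cy': 192.1, 'world_from_camera': [[-0.335, -0.63, 0.701, 1.276], [0.942, -0.216, 0.257, 0.264], [-0.01, 0.746, 0.665, 0.767], [0.0, 0.0, 0.0, 1.0]]}
scene manifold 0.62 [ 624 -159    1]
scene base 0.52 [ 446 -351    2]
scene plate 0.78 [464 357   3]
scene funnel 0.96 [468 200   3]
scene lid 0.7 [346  -6   1]
scene lid 0.61 [449 -62   2]
scene lid 0.56 [ 328 -109    4]
scene unit 0.73 [470  70   1]
scene unit 0.6 [602 -28  58]
scene bottle 0.86 [608 417  -1]
scene bottle 0.24 [ 445 -347    2]
scene beaker 0.73 [ 674 -433   -2]
scene dish_pile 0.58 [465  71   0]
scene dish_single 0.8 [ 425 -197    1]
```

View pics/top0.png

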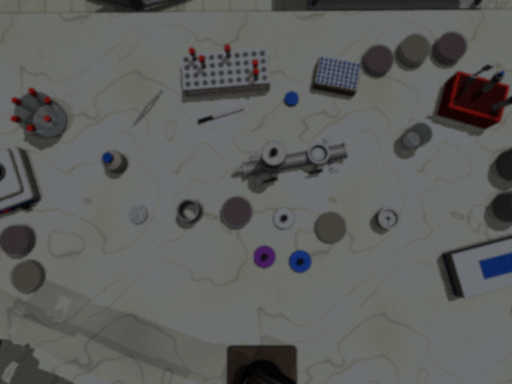

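View pics/scene0.png

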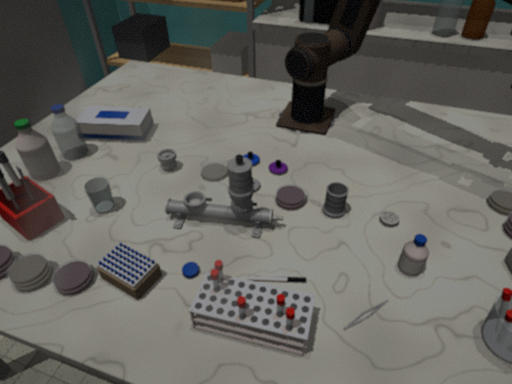

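The top view shows the base at (387,218), the steel lid at (284,217), the funnel at (189,211) and the plate at (138,214). The free socket is at (319,154) and the unit at (274,153). The purple and blue lid-alikes at (264,257) and (300,261) are to be ignored. The network positions agree with this: socket to unit measures 130 mm. I'll pass over the parts with the wrist camera on the way.

Call:
{"name": "send_rows", "arguments": {"rows": [[[0, 30, -30, 8, 0, 0, 0], [0, 35, -35, 8, 0, 0, 0], [0, 35, -35, 8, 0, 0, 0], [0, 35, -35, 8, 0, 0, 0], [0, 35, -35, 8, 0, 0, 0], [0, 35, -35, 8, 0, 0, 0], [0, 35, -35, 8, 0, 0, 0], [0, 35, -35, 0, 0, 0, 0], [0, 25, -25, 0, 0, 0, 0], [0, 0, 0, 0, 0, 0, 0], [0, 0, 0, 0, 0, 0, 0], [0, 0, 0, 0, 0, 0, 0]]]}}

```text
t: 2.3
ee_pos: [0.4617, 0.3562, 0.3011]
orientation: [3.141, -0.0, 2.899]
ft_force: [0.1, -0.1, 0.4]
grip_width: 0.0853
grip_force: 0.0
```

```bash
python3 - <<'E'
from h import *
st(); m=camera_model("wrist"); print(m["vfov"],m["cx"],m["cy"],np.round(m["world_from_camera"],3).tolist(), [k for k in m])
save("wrist","w1"); find("wrist",["plate","funnel"])
E
```

```text
{'t': 2.3, 'qpos': [0.4831, 0.0464, 1.7469, 0.0004, 1.3486, -0.8448], 'ee_pos': [0.4617, 0.3562, 0.3011], 'orientation': [3.1414, -0.0005, 2.8986], 'ft_force': [0.1472, -0.1098, 0.3758], 'grip_width': 0.0853, 'grip_force': 0.0}
61.613911735890554 256.96238244824207 195.3972009213823 [[0.242, -0.937, -0.253, 0.398], [0.97, 0.233, 0.064, 0.373], [-0.001, -0.26, 0.965, 0.429], [0.0, 0.0, 0.0, 1.0]] ['vfov', 'cx', 'cy', 'world_from_camera']
wrist plate 0.71 [466 352  -2]
wrist funnel 0.57 [468 202  -6]
```

View pics/w1.png

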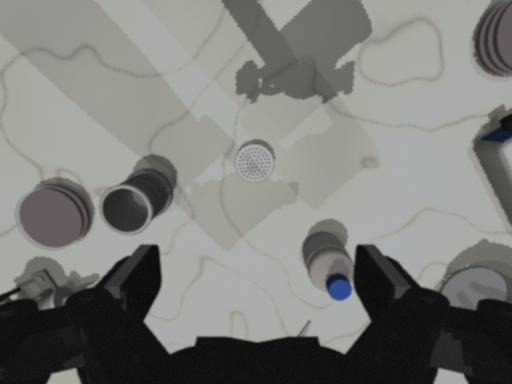

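The wrist view shows the plate at (254,162), the funnel mouth at (127,211), the dish pile at (55,215) and the bottle at (330,270). I'll compute the plate from its pixel ray as a check, then move over the funnel.

```bash
cat >> h.py <<'E'
def ray(cam,u,v,z,shape=(384,512)):
    m=camera_model(cam); M=np.array(m["world_from_camera"]); f=192/np.tan(np.radians(m["vfov"]/2))
    d=M[:3,:3]@np.array([(u-m["cx"])/f,-(v-m["cy"])/f,-1]); o=M[:3,3]
    return np.round((o+d*(z-o[2])/d[2])*1000,1)
E
python3 - <<'E'
from h import *
print(ray("wrist",254,162.5,.017), ray("wrist",127,211,.082))
E
```

```text
[462.2 352.9  17. ] [471.2 203.3  82. ]
```

Call:
{"name": "send_rows", "arguments": {"rows": [[[0, 0, -30, 0, 0, 0, 0], [0, 0, -45, 0, 0, 0, 0], [0, 5, -45, 0, 0, 0, 0], [0, 3, -35, 0, 0, 0, 0], [0, 0, 0, 0, 0, 0, 0], [0, 0, 0, 0, 0, 0, 0], [0, 0, 0, 0, 0, 0, 0]]]}}

```text
t: 3.15
ee_pos: [0.4701, 0.2017, 0.3013]
orientation: [3.141, 0.0, 2.899]
ft_force: [-0.0, 0.6, -0.7]
grip_width: 0.0853
grip_force: 0.0
```

```bash
python3 - <<'E'
from h import *
st()
save("wrist","w2"); find("wrist",["funnel","plate"])
E
```

```text
{'t': 3.15, 'qpos': [0.2066, -0.1205, 1.9084, 0.0005, 1.3534, -1.122], 'ee_pos': [0.4701, 0.2017, 0.3013], 'orientation': [3.1411, 0.0, 2.8993], 'ft_force': [-0.0063, 0.6054, -0.6895], 'grip_width': 0.0853, 'grip_force': 0.0}
wrist funnel 0.57 [467 203  -4]
wrist plate 0.78 [468 353  -5]
```

Call:
{"name": "send_rows", "arguments": {"rows": [[[0, 0, -30, 10, 0, 0, 0], [0, -5, -45, 10, 0, 0, 0], [0, -5, -45, 10, 0, 0, 0], [0, -5, -45, 10, 0, 0, 0], [0, -3, -45, 10, 0, 0, 0], [0, 0, -40, 0, 0, 0, 0], [0, 0, -15, 0, 0, 0, 0], [0, 0, 0, 0, 0, 0, 0], [0, 0, 0, 0, 0, 0, 0], [0, 0, 0, 0, 0, 0, 0]]]}}

```text
t: 4.3
ee_pos: [0.4524, -0.0632, 0.3511]
orientation: [3.141, -0.0, 2.9]
ft_force: [-0.5, -0.3, 0.5]
grip_width: 0.0854
grip_force: 0.0
```

```bash
python3 - <<'E'
from h import *
st()
save("wrist","w3"); find("wrist",["lid","manifold","unit"])
E
```

```text
{'t': 4.3, 'qpos': [-0.3616, -0.2782, 1.9529, 0.0004, 1.4673, -1.6906], 'ee_pos': [0.4524, -0.0632, 0.3511], 'orientation': [3.1412, -0.0003, 2.8997], 'ft_force': [-0.5231, -0.2979, 0.519], 'grip_width': 0.0854, 'grip_force': 0.0}
wrist lid 0.77 [449 -61   4]
wrist lid 0.76 [342  -9   0]
wrist lid 0.63 [ 328 -109    1]
wrist manifold 0.63 [ 623 -157    1]
wrist unit 0.62 [602 -35  59]
```

Call:
{"name": "send_rows", "arguments": {"rows": [[[0, 0, -30, 0, 0, 0, 0], [0, 0, -45, 0, 0, 0, 0], [0, 0, -45, -10, 0, 0, 0], [0, 0, -45, -10, 0, 0, 0], [0, 0, -45, -10, 0, 0, 0], [0, 0, -45, -10, 0, 0, 0], [0, 0, -30, -10, 0, 0, 0], [0, 0, 0, 0, 0, 0, 0], [0, 0, 0, 0, 0, 0, 0], [0, 0, 0, 0, 0, 0, 0]]]}}

```text
t: 5.5
ee_pos: [0.4528, -0.3484, 0.3017]
orientation: [3.142, 0.001, 2.899]
ft_force: [0.1, -0.0, 1.0]
grip_width: 0.0854
grip_force: 0.0
```

```bash
python3 - <<'E'
from h import *
st()
save("wrist","w4"); find("wrist",["base","manifold"])
a=[cv2.imread(f"pics/w{i}.png")[:330] for i in (2,3,4)]
cv2.imwrite("pics/m1.png",np.vstack([np.hstack([cv2.resize(a[0],(400,258)),cv2.resize(a[1],(400,258))]),np.hstack([cv2.resize(a[2],(400,258)),np.zeros((258,400,3),np.uint8)])]))
E
```

```text
{'t': 5.5, 'qpos': [-0.8335, 0.0187, 1.7743, 0.0003, 1.3482, -2.1618], 'ee_pos': [0.4528, -0.3484, 0.3017], 'orientation': [3.1416, 0.0006, 2.8991], 'ft_force': [0.1213, -0.0084, 0.9731], 'grip_width': 0.0854, 'grip_force': 0.0}
wrist base 0.91 [ 444 -349    0]
wrist manifold 0.73 [ 626 -160   -1]
```

View pics/m1.png

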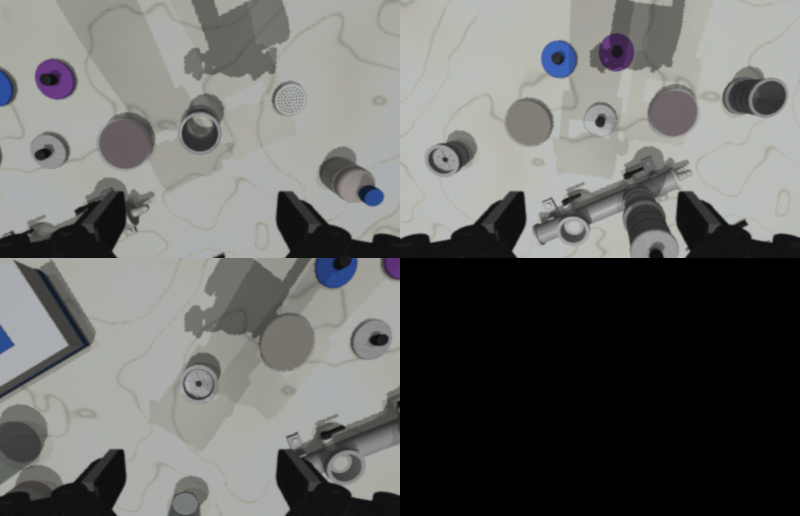

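The three wrist views show the funnel mouth, the lid and the base under the camera, plus the free socket. I'll refine the base centre with a circle fit in the last view.

```bash
cat >> h.py <<'E'
def circ(path,u,v,r,tol=.15,win=20):
    "best Hough circle near (u,v) with radius near r"
    g=cv2.GaussianBlur(cv2.imread(path,0),(0,0),1); g=cv2.resize(g,None,fx=3,fy=3,interpolation=cv2.INTER_CUBIC)
    c=cv2.HoughCircles(g,cv2.HOUGH_GRADIENT_ALT,1.5,5,param1=120,param2=.5,minRadius=int(3*r*(1-tol)),maxRadius=int(3*r*(1+tol)))
    if c is None: return []
    c=c[0][:,:3]/3-np.array([1/3,1/3,0]); return [k for k in c if np.hypot(k[0]-u,k[1]-v)<win][:4]
E
python3 - <<'E'
from h import *
f=192/np.tan(np.radians(61.614/2)); r=f*.030/.385; print(r)
for c in circ("pics/w4.png",255,159,r,.25): print(c,ray("wrist",c[0],c[1],.056))
for c in circ("pics/w4.png",441,265,25,.3): print('s',c,ray("wrist",c[0],c[1],.076))
im=cv2.imread("pics/w4.png"); cv2.imwrite("pics/c4.png",np.hstack([cv2.resize(im[115:205,205:305],None,fx=4,fy=4),cv2.resize(im[220:310,395:495],None,fx=4,fy=4)]))
E
```

```text
25.09040629993435
[260.66666667 144.66666667  22.8681469 ] [ 429.7 -337.9   56. ]
[254.16666667 162.66666667  20.41755867] [ 448.2 -350.3   56. ]
s [440.16666667 264.66666667  20.58787346] [ 619.4 -161.5   76. ]
```

View pics/c4.png

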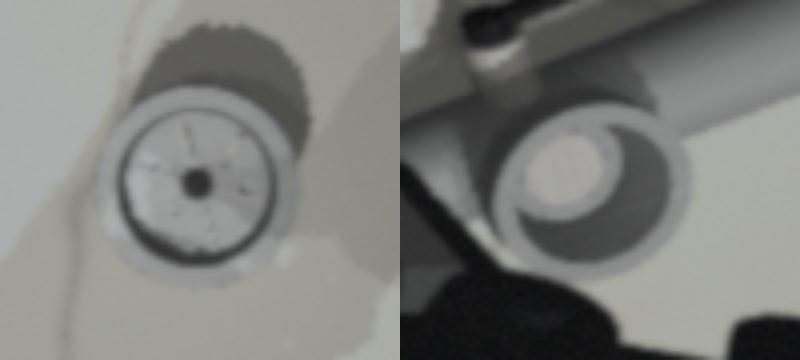

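The base rim centre is near (254.3,162), which gives (447.5,-350) at z 56 and agrees with the networks. The socket is at about (441,266). Going down on the base.

Call:
{"name": "send_rows", "arguments": {"rows": [[[0, -5, -2, -30, 0, 0, 0], [0, 0, 0, -45, 0, 0, 0], [0, 0, 0, -45, 0, 0, 0], [0, 0, 0, -45, 0, 0, 0], [0, 0, 0, -40, 0, 0, 0], [0, 0, 0, -30, 0, 0, 0], [0, 0, 0, -18, 0, 0, 0], [0, 0, 0, -8, 0, 0, 0], [0, 0, 0, 0, 0, 0, 0], [0, 0, 0, 0, 0, 0, 0], [0, 0, 0, 0, 0, 0, 0]]]}}

```text
t: 6.75
ee_pos: [0.4483, -0.3523, 0.0421]
orientation: [-3.14, 0.003, 2.898]
ft_force: [0.7, -0.0, -0.4]
grip_width: 0.0854
grip_force: 0.0
```

Call:
{"name": "send_rows", "arguments": {"rows": [[[0.25, 0, 0, 0, 0, 0, 0], [0.25, 0, 0, 0, 0, 0, 0], [0.25, 0, 0, 0, 0, 0, 0], [1, 0, 0, 0, 0, 0, 0], [1, 0, 0, 0, 0, 0, 0], [1, 0, 0, 0, 0, 0, 0], [1, 0, 0, 0, 0, 0, 0], [1, 0, 0, 0, 0, 0, 0]]], "grip_force": 40}}

```text
t: 7.55
ee_pos: [0.4476, -0.3515, 0.0409]
orientation: [-3.141, 0.0, 2.898]
ft_force: [-0.3, 2.1, 5.3]
grip_width: 0.0582
grip_force: 42.8
```

Call:
{"name": "send_rows", "arguments": {"rows": [[[1, 0, 0, 5, 0, 0, 0], [1, 0, 0, 15, 0, 0, 0], [1, 0, 0, 30, 0, 0, 0], [1, 0, 0, 40, 0, 0, 0], [1, 0, 0, 40, 0, 0, 0], [1, 10, 10, 40, 0, 0, 0], [1, 20, 20, 40, 0, 0, 0], [1, 20, 20, 30, 0, 0, 0], [1, 15, 20, 20, 0, 0, 0], [1, 10, 20, 0, 0, 0, 0], [1, 0, 0, 0, 0, 0, 0], [1, 0, 0, 0, 0, 0, 0], [1, 0, 0, 0, 0, 0, 0]]]}}

```text
t: 8.85
ee_pos: [0.5216, -0.2617, 0.2995]
orientation: [3.142, -0.001, 2.897]
ft_force: [0.4, -0.5, -2.7]
grip_width: 0.058
grip_force: 43.6
```

```bash
python3 - <<'E'
from h import *
st()
im=save("wrist","w5"); find("wrist",["base","manifold","unit"])
find("top",["manifold","unit"]);
import cv2
cv2.imwrite("pics/v5.png",cv2.resize(im[:,:,::-1],(768,576)))
E
```

```text
{'t': 8.85, 'qpos': [-0.6387, 0.049, 1.7471, -0.0005, 1.3469, -1.9649], 'ee_pos': [0.5216, -0.2617, 0.2995], 'orientation': [3.1415, -0.0015, 2.8972], 'ft_force': [0.3751, -0.4816, -2.6605], 'grip_width': 0.058, 'grip_force': 43.64}
wrist base 0.65 [ 518 -256  257]
wrist manifold 0.81 [ 623 -159   -2]
wrist unit 0.88 [602 -35  57]
top manifold 0.63 [ 630 -154   -5]
top manifold 0.3 [ 673 -434   -1]
top unit 0.98 [601 -28  63]
```

View pics/v5.png

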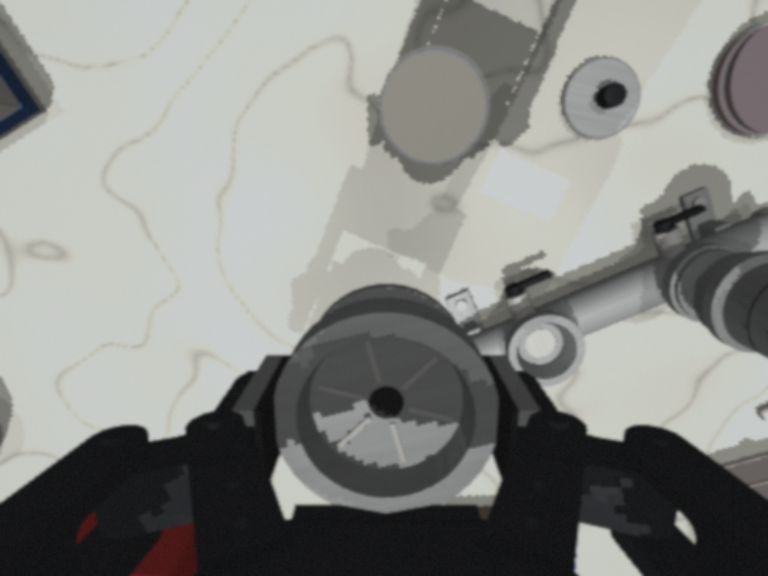

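The base is held straight, rim centre (386,412) of this 1.5x view. The socket rim is clear at about (546,349). I'll compute both.

```bash
python3 - <<'E'
from h import *
for c in circ("pics/w5.png",364,232,25,.35): print(c)
print(ray("wrist",364.3,232.3,.076), ray("wrist",257.3,274.3,.314))
E
```

```text
[365.66666667 233.66666667  24.93499565]
[365.66666667 233.66666667  18.11144829]
[ 624.1 -157.9   76. ] [ 519.3 -260.4  314. ]
```

Call:
{"name": "send_rows", "arguments": {"rows": [[[1, 20, 20, -5, 0, 0, 0], [1, 30, 30, -10, 0, 0, 0], [1, 30, 30, -20, 0, 0, 0], [1, 24, 24, -30, 0, 0, 0], [1, 0, 0, -40, 0, 0, 0], [1, 0, 0, -35, 0, 0, 0], [1, 0, 0, -22, 0, 0, 0], [1, 0, 0, -10, 0, 0, 0], [1, 0, 0, -5, 0, 0, 0], [1, 0, 0, 0, 0, 0, 0], [1, 0, 0, 0, 0, 0, 0]]]}}

```text
t: 10.25
ee_pos: [0.6274, -0.158, 0.1252]
orientation: [-3.141, 0.003, 2.898]
ft_force: [0.2, -0.2, -1.0]
grip_width: 0.058
grip_force: 43.8
```

Call:
{"name": "send_rows", "arguments": {"rows": [[[1, 0, 0, -4, 0, 0, 0], [1, 0, 0, -4, 0, 0, 0], [1, 0, 0, -3, 0, 0, 0], [1, 0, 0, -2, 0, 0, 0], [1, 0, 0, -2, 0, 0, 0], [1, 0, 0, 0, 0, 0, 0], [1, 0, 0, 0, 0, 0, 0]]]}}

```text
t: 10.95
ee_pos: [0.6263, -0.1574, 0.1081]
orientation: [-3.142, -0.0, 2.898]
ft_force: [-0.5, 0.3, -1.2]
grip_width: 0.058
grip_force: 43.8
```

Call:
{"name": "send_rows", "arguments": {"rows": [[[1, 0, 0, -2, 0, 0, 0], [1, 0, 0, -2, 0, 0, 0], [1, 0, 0, 0, 0, 0, 0], [1, 0, 0, 0, 0, 0, 0]]]}}

```text
t: 11.35
ee_pos: [0.6262, -0.1574, 0.104]
orientation: [3.142, -0.0, 2.898]
ft_force: [-0.0, -0.3, -1.8]
grip_width: 0.058
grip_force: 43.8
```

Call:
{"name": "send_rows", "arguments": {"rows": [[[1, 0, 0, -1, 0, 0, 0], [1, 0, 0, -1, 0, 0, 0], [1, 0, 0, 0, 0, 0, 0], [1, 0, 0, 0, 0, 0, 0]]]}}

```text
t: 11.75
ee_pos: [0.6266, -0.1575, 0.1031]
orientation: [-3.141, 0.001, 2.898]
ft_force: [-1.3, 0.2, 2.4]
grip_width: 0.0584
grip_force: 44.2
```

Contact came at the expected home height. Releasing.

Call:
{"name": "send_rows", "arguments": {"rows": [[[0.3, 0, 0, 0, 0, 0, 0], [0.2, 0, 0, 0, 0, 0, 0], [0.1, 0, 0, 0, 0, 0, 0], [0, 0, 0, 0, 0, 0, 0], [0, 0, 0, 0, 0, 0, 0], [0, 0, 0, 0, 0, 0, 0]]]}}

```text
t: 12.35
ee_pos: [0.6263, -0.1574, 0.1021]
orientation: [-3.142, -0.0, 2.898]
ft_force: [0.6, -0.5, 0.3]
grip_width: 0.0852
grip_force: 0.0
```

Call:
{"name": "send_rows", "arguments": {"rows": [[[0, 0, 0, 10, 0, 0, 0], [0, 0, 0, 25, 0, 0, 0], [0, 0, 0, 35, 0, 0, 0], [0, 0, 0, 45, 0, 0, 0], [0, -20, 0, 45, 0, 0, 0], [0, -30, 0, 45, 0, 0, 0], [0, -25, 0, 25, 0, 0, 0], [0, 0, 0, 0, 0, 0, 0], [0, 0, 0, 0, 0, 0, 0], [0, 0, 0, 0, 0, 0, 0]]]}}

```text
t: 13.35
ee_pos: [0.5534, -0.1571, 0.3271]
orientation: [3.141, -0.002, 2.898]
ft_force: [0.8, -0.0, 0.6]
grip_width: 0.0857
grip_force: 0.0
```

```bash
python3 - <<'E'
from h import *
st()
im=save("wrist","w6"); find("wrist",["base","manifold","unit"])
for z,r in((.118,.03),): 
    p=circ("pics/w6.png",256,260,45,.5,60)
    for c in p: print(c,ray("wrist",c[0],c[1],z))
cv2.imwrite("pics/v6.png",im[:,:,::-1])
E
```

```text
{'t': 13.35, 'qpos': [-0.453, 0.0158, 1.7316, 0.0002, 1.3967, -1.7801], 'ee_pos': [0.5534, -0.1571, 0.3271], 'orientation': [3.1409, -0.0025, 2.8979], 'ft_force': [0.7938, -0.0309, 0.6402], 'grip_width': 0.0857, 'grip_force': 0.0}
wrist base 0.63 [ 623 -153   60]
wrist manifold 0.7 [ 623 -156    0]
wrist unit 0.61 [603 -32  58]
```

View pics/v6.png

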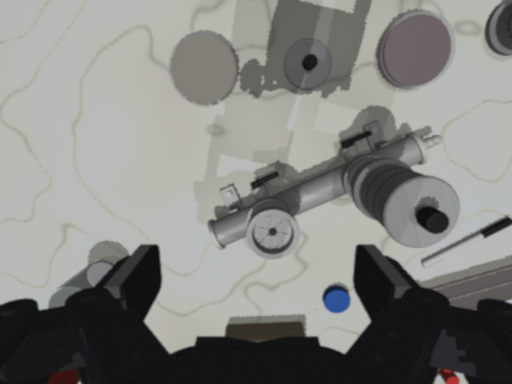

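The base is upright in the socket with its rim centre at (273,232), and the unit is untouched. Next is the plate.

```bash
python3 - <<'E'
from h import *
print(ray("wrist",273,232,.118))
E
```

```text
[ 622.9 -155.4  118. ]
```

Call:
{"name": "send_rows", "arguments": {"rows": [[[0, -10, 20, 0, 0, 0, 0], [0, -10, 40, 0, 0, 0, 0], [0, -10, 45, 0, 0, 0, 0], [0, -10, 45, 0, 0, 0, 0], [0, -10, 45, 0, 0, 0, 0], [0, -10, 45, 0, 0, 0, 0], [0, -10, 45, 0, 0, 0, 0], [0, -10, 45, 0, 0, 0, 0], [0, -5, 45, -10, 0, 0, 0], [0, -5, 45, -20, 0, 0, 0], [0, 0, 45, -30, 0, 0, 0], [0, 0, 30, -30, 0, 0, 0], [0, 0, 15, -30, 0, 0, 0], [0, 0, 0, 0, 0, 0, 0], [0, 0, 0, 0, 0, 0, 0], [0, 0, 0, 0, 0, 0, 0]]]}}

```text
t: 15.15
ee_pos: [0.4647, 0.349, 0.2128]
orientation: [3.14, 0.002, 2.897]
ft_force: [0.3, 0.2, 0.6]
grip_width: 0.0848
grip_force: 0.0
```

```bash
python3 - <<'E'
from h import *
st()
im=save("wrist","w7"); find("wrist",["plate"])
for c in circ("pics/w7.png",256,190,40,.5,60): print(c,ray("wrist",c[0],c[1],.017))
cv2.imwrite("pics/v7.png",im[:,:,::-1])
E
```

```text
{'t': 15.15, 'qpos': [0.4698, 0.1089, 1.8439, -0.0003, 1.1862, -0.8564], 'ee_pos': [0.4647, 0.349, 0.2128], 'orientation': [3.1401, 0.0021, 2.8971], 'ft_force': [0.2858, 0.1676, 0.6018], 'grip_width': 0.0848, 'grip_force': 0.0}
wrist plate 0.98 [469 354  -3]
```

View pics/v7.png

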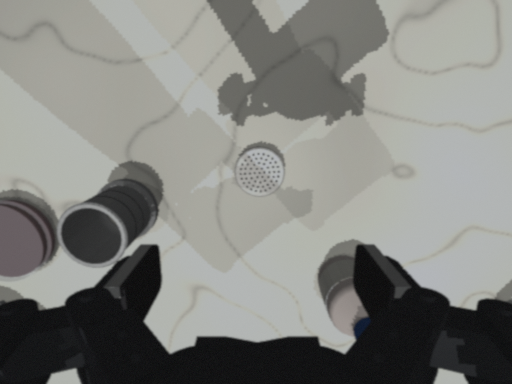

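```bash
python3 - <<'E'
from h import *
print(ray("wrist",260,171,.017))
im=cv2.imread("pics/w7.png"); g=cv2.cvtColor(im,6)[135:205,225:295]
_,b=cv2.threshold(cv2.GaussianBlur(g,(0,0),.7),0,255,cv2.THRESH_OTSU)
b=cv2.morphologyEx(b,cv2.MORPH_CLOSE,np.ones((5,5)))
cv2.imwrite("pics/c7.png",np.hstack([cv2.resize(im[135:205,225:295],(400,400)),cv2.cvtColor(cv2.resize(b,(400,400)),8)]))
E
```

```text
[462.6 353.6  17. ]
```

View pics/c7.png

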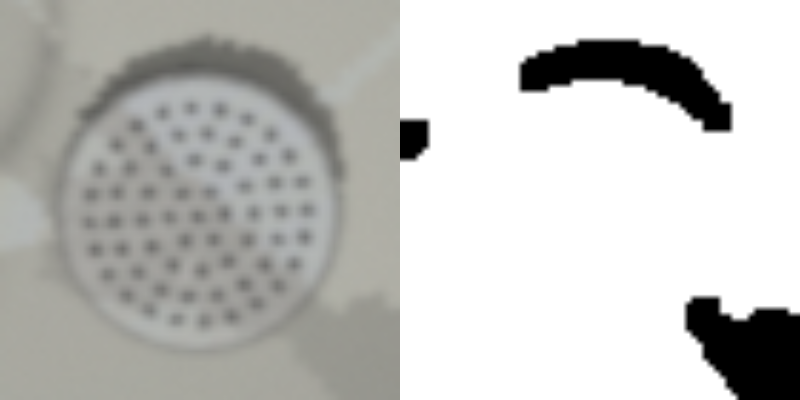

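The plate disc centre is at (260,172), giving about (464,353.6). I'll correct by the small camera bias seen with the base. Now down with half-closed fingers, feeling for the table to learn the fingertip height.

Call:
{"name": "send_rows", "arguments": {"rows": [[[0.31, 1, 0, -20, 0, 0, 0], [0.31, 0, -1, -40, 0, 0, 0], [0.31, 0, 0, -45, 0, 0, 0], [0.31, 0, 0, -40, 0, 0, 0], [0.31, 0, 0, -25, 0, 0, 0], [0.31, 0, 0, -12, 0, 0, 0], [0.31, 0, 0, 0, 0, 0, 0], [0.31, 0, 0, 0, 0, 0, 0], [0.31, 0, 0, 0, 0, 0, 0]]]}}

```text
t: 16.15
ee_pos: [0.4664, 0.349, 0.0316]
orientation: [3.139, 0.003, 2.898]
ft_force: [0.7, 0.5, -0.3]
grip_width: 0.0588
grip_force: 0.0
```

Call:
{"name": "send_rows", "arguments": {"rows": [[[0.28, 0, 4, 0, 0, 0, 0], [0.28, 0, 0, 0, 0, 0, 0], [0.28, 0, 0, -4, 0, 0, 0], [0.28, 0, 0, -4, 0, 0, 0], [0.28, 0, 0, -2, 0, 0, 0], [0.28, 0, 0, 0, 0, 0, 0], [0.28, 0, 0, 0, 0, 0, 0]]]}}

```text
t: 16.85
ee_pos: [0.4644, 0.3521, 0.0188]
orientation: [-3.141, -0.0, 2.898]
ft_force: [-0.7, 0.8, -0.6]
grip_width: 0.0615
grip_force: 0.0
```

Call:
{"name": "send_rows", "arguments": {"rows": [[[0.28, 0, 0, -2, 0, 0, 0], [0.28, 0, 0, -2, 0, 0, 0], [0.28, 0, 0, 0, 0, 0, 0], [0.28, 0, 0, 0, 0, 0, 0]]]}}

```text
t: 17.25
ee_pos: [0.4646, 0.3522, 0.015]
orientation: [-3.142, -0.0, 2.898]
ft_force: [0.1, 0.1, -1.3]
grip_width: 0.0614
grip_force: 0.0
```

Call:
{"name": "send_rows", "arguments": {"rows": [[[0.28, 0, 0, -1.5, 0, 0, 0], [0.28, 0, 0, 0, 0, 0, 0], [0.28, 0, 0, 0, 0, 0, 0]]]}}

```text
t: 17.55
ee_pos: [0.4645, 0.3522, 0.0135]
orientation: [-3.141, -0.0, 2.898]
ft_force: [0.1, -0.9, 0.6]
grip_width: 0.0612
grip_force: 0.0
```

Call:
{"name": "send_rows", "arguments": {"rows": [[[0.28, 0, 0, -1.5, 0, 0, 0], [0.28, 0, 0, 0, 0, 0, 0], [0.28, 0, 0, 0, 0, 0, 0]]]}}

```text
t: 17.85
ee_pos: [0.4646, 0.3522, 0.012]
orientation: [-3.141, -0.0, 2.898]
ft_force: [0.1, -0.5, 0.0]
grip_width: 0.0615
grip_force: 0.0
```

Call:
{"name": "send_rows", "arguments": {"rows": [[[0.28, 0, 0, -1.5, 0, 0, 0], [0.28, 0, 0, 0, 0, 0, 0], [0.28, 0, 0, 0, 0, 0, 0]]]}}

```text
t: 18.15
ee_pos: [0.4645, 0.3522, 0.0105]
orientation: [-3.141, -0.0, 2.898]
ft_force: [-0.5, 0.1, -0.2]
grip_width: 0.0613
grip_force: 0.0
```

Call:
{"name": "send_rows", "arguments": {"rows": [[[0.28, 0, 0, -1.5, 0, 0, 0], [0.28, 0, 0, 0, 0, 0, 0], [0.28, 0, 0, 0, 0, 0, 0]]]}}

```text
t: 18.45
ee_pos: [0.4645, 0.3522, 0.009]
orientation: [-3.142, -0.0, 2.898]
ft_force: [0.1, -0.7, -0.8]
grip_width: 0.0613
grip_force: 0.0
```

Call:
{"name": "send_rows", "arguments": {"rows": [[[0.28, 0, 0, -1.5, 0, 0, 0], [0.28, 0, 0, 0, 0, 0, 0], [0.28, 0, 0, 0, 0, 0, 0]]]}}

```text
t: 18.75
ee_pos: [0.4647, 0.3524, 0.0086]
orientation: [-3.141, -0.0, 2.898]
ft_force: [-3.1, -0.8, 6.7]
grip_width: 0.0612
grip_force: 2.9
```

The table contact is at TCP z 8.7, so the tips reach about 8.7 mm ahead at this opening and about 10 mm at 52 mm. I'll raise so that the tips sit near z 10.5 and grip.

Call:
{"name": "send_rows", "arguments": {"rows": [[[0.28, 0, 0, 7, 0, 0, 0], [0.28, 0, 0, 6, 0, 0, 0], [0.28, 0, 0, 0, 0, 0, 0], [1, 0, 0, 0, 0, 0, 0], [1, 0, 0, 0, 0, 0, 0], [1, 0, 0, 0, 0, 0, 0], [1, 0, 0, 0, 0, 0, 0], [1, 0, 0, 0, 0, 0, 0]]], "grip_force": 30}}

```text
t: 19.55
ee_pos: [0.465, 0.3525, 0.0213]
orientation: [3.141, 0.001, 2.898]
ft_force: [-1.8, -1.1, 5.5]
grip_width: 0.05
grip_force: 30.8
```

Call:
{"name": "send_rows", "arguments": {"rows": [[[1, 0, 0, 5, 0, 0, 0], [1, 0, 0, 20, 0, 0, 0], [1, 0, 0, 40, 0, 0, 0], [1, 0, 0, 45, 0, 0, 0], [1, 0, -15, 45, 0, 0, 0], [1, 0, -30, 45, 0, 0, 0], [1, 0, -45, 45, 0, 0, 0], [1, 5, -45, 35, 0, 0, 0], [1, 10, -45, 0, 0, 0, 0], [1, 10, -45, 0, 0, 0, 0], [1, 10, -45, 0, 0, 0, 0], [1, 10, -45, 0, 0, 0, 0], [1, 10, -45, 0, 0, 0, 0], [1, 10, -45, 0, 0, 0, 0], [1, 10, -45, 0, 0, 0, 0], [1, 10, -40, 0, 0, 0, 0], [1, 5, -20, 0, 0, 0, 0], [1, 0, 0, 0, 0, 0, 0], [1, 0, 0, 0, 0, 0, 0], [1, 0, 0, 0, 0, 0, 0]]]}}

```text
t: 21.55
ee_pos: [0.5537, -0.1387, 0.2828]
orientation: [3.141, -0.001, 2.899]
ft_force: [-0.5, -0.0, -1.3]
grip_width: 0.0499
grip_force: 31.5
```

```bash
python3 - <<'E'
from h import *
st()
im=save("wrist","w8"); find("wrist",["plate","base"])
cv2.imwrite("pics/v8.png",cv2.resize(im[:,:,::-1],(768,576)))
E
```

```text
{'t': 21.55, 'qpos': [-0.4234, 0.0303, 1.7967, 0.0005, 1.3156, -1.752], 'ee_pos': [0.5537, -0.1387, 0.2828], 'orientation': [3.1409, -0.0009, 2.8993], 'ft_force': [-0.4724, -0.0495, -1.2508], 'grip_width': 0.0499, 'grip_force': 31.5246}
wrist plate 0.64 [ 555 -135  257]
```

View pics/v8.png

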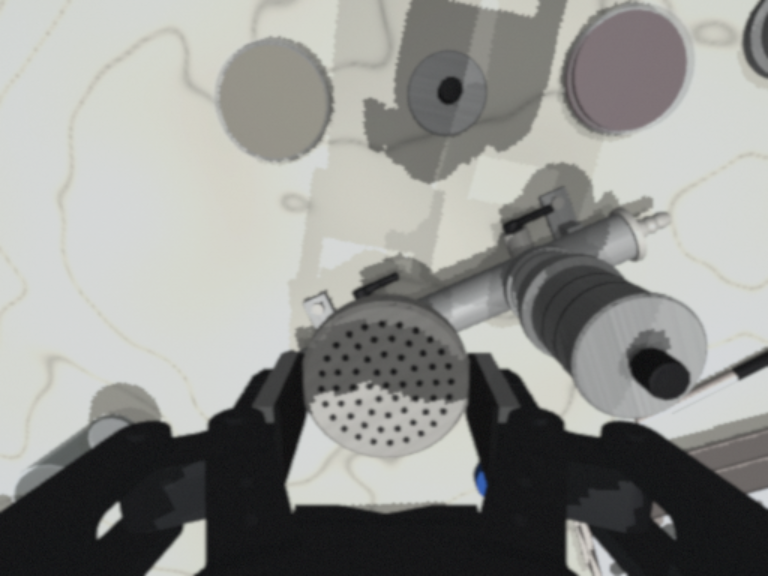

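The plate is held level, disc centre (386,377) of the 1.5x view. I'll check its offset from the TCP.

```bash
python3 - <<'E'
from h import *
print(ray("wrist",257.3,251.5,.279)-1000*np.array(status.get_state()["ee_pos"]))
E
```

```text
[-3.86120506  1.78156691 -4.20220189]
```

Call:
{"name": "send_rows", "arguments": {"rows": [[[1, 20, -5, 0, 0, 0, 0], [1, 30, -8, -10, 0, 0, 0], [1, 24, -6, -25, 0, 0, 0], [1, 0, 0, -35, 0, 0, 0], [1, 0, 0, -35, 0, 0, 0], [1, 0, 0, -22, 0, 0, 0], [1, 0, 0, -12, 0, 0, 0], [1, 0, 0, -4, 0, 0, 0], [1, 0, 0, 0, 0, 0, 0], [1, 0, 0, 0, 0, 0, 0], [1, 0, 0, 0, 0, 0, 0]]]}}

```text
t: 22.8
ee_pos: [0.6289, -0.1595, 0.1421]
orientation: [-3.141, 0.003, 2.898]
ft_force: [0.6, -0.2, -0.7]
grip_width: 0.0494
grip_force: 31.5
```

Call:
{"name": "send_rows", "arguments": {"rows": [[[1, 0, 0, -2, 0, 0, 0], [1, 0, 0, -2, 0, 0, 0], [1, 0, 0, -2, 0, 0, 0], [1, 0, 0, 0, 0, 0, 0], [1, 0, 0, 0, 0, 0, 0]]]}}

```text
t: 23.3
ee_pos: [0.6278, -0.1591, 0.1338]
orientation: [3.142, -0.0, 2.898]
ft_force: [-0.8, -0.2, -1.2]
grip_width: 0.0501
grip_force: 31.5
```

Call:
{"name": "send_rows", "arguments": {"rows": [[[1, 0, 1, -1, 0, 0, 0], [1, 0, 0, -1, 0, 0, 0], [1, 0, 0, 0, 0, 0, 0], [1, 0, 0, 0, 0, 0, 0]]]}}

```text
t: 23.7
ee_pos: [0.6279, -0.1581, 0.132]
orientation: [-3.142, -0.0, 2.898]
ft_force: [0.6, -1.0, -0.3]
grip_width: 0.0496
grip_force: 31.5
```

Call:
{"name": "send_rows", "arguments": {"rows": [[[1, 0, 0, -1, 0, 0, 0], [1, 0, 0, 0, 0, 0, 0], [1, 0, 0, 0, 0, 0, 0]]]}}

```text
t: 24.0
ee_pos: [0.6281, -0.1583, 0.1314]
orientation: [-3.142, 0.0, 2.898]
ft_force: [-0.2, 0.7, 1.6]
grip_width: 0.0497
grip_force: 31.7
```

Call:
{"name": "send_rows", "arguments": {"rows": [[[1, 0, 0, -0.7, 0, 0, 0], [1, 0, 0, 0, 0, 0, 0], [1, 0, 0, 0, 0, 0, 0]]]}}

```text
t: 24.3
ee_pos: [0.6282, -0.1583, 0.1314]
orientation: [-3.142, 0.001, 2.898]
ft_force: [-3.3, 1.2, 5.2]
grip_width: 0.0496
grip_force: 32.1
```

Contact at the home height. Release, back off and look.

Call:
{"name": "send_rows", "arguments": {"rows": [[[0.38, 0, 0, 0, 0, 0, 0], [0.3, 0, 0, 0, 0, 0, 0], [0.2, 0, 0, 0, 0, 0, 0], [0.1, 0, 0, 0, 0, 0, 0], [0, 0, 0, 0, 0, 0, 0], [0, 0, 0, 0, 0, 0, 0], [0, 0, 0, 5, 0, 0, 0], [0, 0, 0, 25, 0, 0, 0], [0, 0, 0, 40, 0, 0, 0], [0, -10, 0, 45, 0, 0, 0], [0, -30, 0, 45, 0, 0, 0], [0, -35, 0, 35, 0, 0, 0], [0, 0, 0, 0, 0, 0, 0], [0, 0, 0, 0, 0, 0, 0], [0, 0, 0, 0, 0, 0, 0]]]}}

```text
t: 25.8
ee_pos: [0.555, -0.158, 0.3207]
orientation: [3.141, -0.002, 2.898]
ft_force: [-0.3, -0.6, -0.3]
grip_width: 0.0853
grip_force: 0.0
```

```bash
python3 - <<'E'
from h import *
st()
im=save("wrist","w9"); find("wrist",["plate","base","unit"]); sc=save("scene","s9"); print(ray("wrist",273,232,.127))
a=cv2.resize(im[180:300,200:340,::-1],None,fx=2.8,fy=2.8,interpolation=2); b=cv2.resize(sc[140:260,150:290,::-1],None,fx=2.8,fy=2.8,interpolation=2)
cv2.imwrite("pics/v9.png",np.hstack([a,b]))
E
```

```text
{'t': 25.8, 'qpos': [-0.4531, 0.0227, 1.7361, 0.0001, 1.3849, -1.7801], 'ee_pos': [0.555, -0.158, 0.3207], 'orientation': [3.1411, -0.002, 2.8978], 'ft_force': [-0.2878, -0.6477, -0.3125], 'grip_width': 0.0853, 'grip_force': 0.0}
wrist plate 0.74 [ 630 -154  106]
wrist base 0.9 [ 624 -154   60]
wrist unit 0.69 [602 -29  58]
[ 618.5 -155.6  127. ]
```

View pics/v9.png

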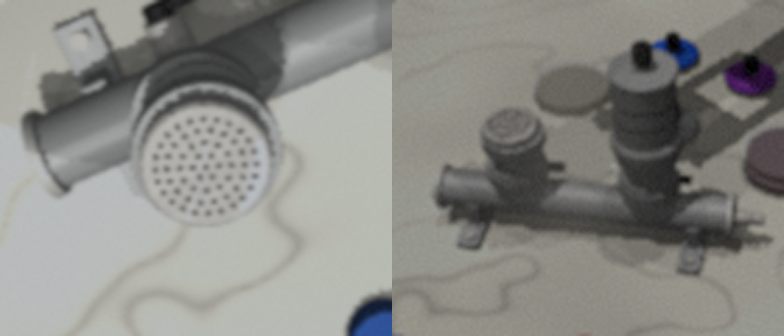

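The plate lies flat and centred on the base rim; the apparent 3 mm shift is parallax. Next is the funnel.

Call:
{"name": "send_rows", "arguments": {"rows": [[[0, -5, 20, 0, 0, 0, 0], [0, -10, 40, 0, 0, 0, 0], [0, -10, 45, 0, 0, 0, 0], [0, -10, 45, 0, 0, 0, 0], [0, -10, 45, 0, 0, 0, 0], [0, -10, 45, 0, 0, 0, 0], [0, -10, 45, 0, 0, 0, 0], [0, -10, 40, -10, 0, 0, 0], [0, -8, 25, -10, 0, 0, 0], [0, 0, 10, 0, 0, 0, 0], [0, 0, 0, 0, 0, 0, 0], [0, 0, 0, 0, 0, 0, 0], [0, 0, 0, 0, 0, 0, 0]]]}}

```text
t: 27.35
ee_pos: [0.4728, 0.2009, 0.3025]
orientation: [3.142, 0.001, 2.896]
ft_force: [-0.2, -0.1, -0.8]
grip_width: 0.086
grip_force: 0.0
```

```bash
python3 - <<'E'
from h import *
st()
im=save("wrist","w10"); find("wrist",["funnel"])
for c in circ("pics/w10.png",256,190,30,.5,60): print(c,ray("wrist",c[0],c[1],.082))
cv2.imwrite("pics/v10.png",cv2.resize(im[100:250,160:340,::-1],None,fx=4,fy=4))
E
```

```text
{'t': 27.35, 'qpos': [0.2043, -0.1161, 1.9023, -0.0003, 1.3546, -1.1211], 'ee_pos': [0.4728, 0.2009, 0.3025], 'orientation': [3.1415, 0.0009, 2.8963], 'ft_force': [-0.1692, -0.0934, -0.7743], 'grip_width': 0.086, 'grip_force': 0.0}
wrist funnel 0.78 [469 202  -2]
[255.16666667 167.66666667  23.08904457] [469.6 200.1  82. ]
[256.66666667 157.66666667  21.05810928] [459.3 204.4  82. ]
```

View pics/v10.png

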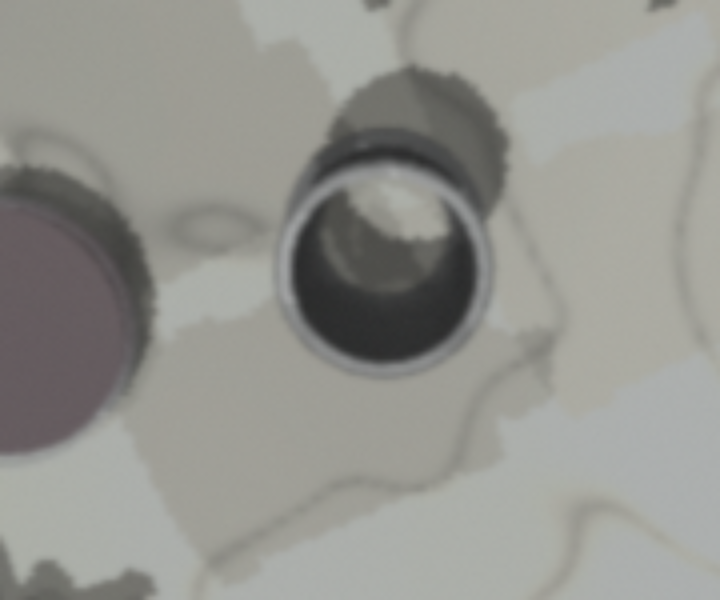

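The funnel rim centre is at (256.2,167.2), giving about (470,201) and about (472,200) once bias-corrected. That is directly under the TCP, so I'll descend and grip.

Call:
{"name": "send_rows", "arguments": {"rows": [[[0, 0, 0, -30, 0, 0, 0], [0, 0, 0, -45, 0, 0, 0], [0, 0, 0, -45, 0, 0, 0], [0, 0, 0, -45, 0, 0, 0], [0, 0, 0, -40, 0, 0, 0], [0, 0, 0, -30, 0, 0, 0], [0, 0, 0, -17, 0, 0, 0], [0, 0, 0, -8, 0, 0, 0], [0, 0, 0, 0, 0, 0, 0], [0, 0, 0, 0, 0, 0, 0], [0.22, 0, 0, 0, 0, 0, 0], [0.22, 0, 0, 0, 0, 0, 0], [1, 0, 0, 0, 0, 0, 0], [1, 0, 0, 0, 0, 0, 0], [1, 0, 0, 0, 0, 0, 0], [1, 0, 0, 0, 0, 0, 0], [1, 0, 0, 0, 0, 0, 0]]], "grip_force": 40}}

```text
t: 29.15
ee_pos: [0.4729, 0.2018, 0.0434]
orientation: [-3.141, 0.001, 2.898]
ft_force: [-1.8, -2.7, 5.6]
grip_width: 0.0568
grip_force: 42.1
```

Call:
{"name": "send_rows", "arguments": {"rows": [[[1, 0, 0, 5, 0, 0, 0], [1, 0, 0, 20, 0, 0, 0], [1, 0, 0, 40, 0, 0, 0], [1, 0, 0, 45, 0, 0, 0], [1, 0, 0, 45, 0, 0, 0], [1, 0, -20, 45, 0, 0, 0], [1, 0, -40, 45, 0, 0, 0], [1, 10, -45, 35, 0, 0, 0], [1, 10, -45, 10, 0, 0, 0], [1, 15, -45, 0, 0, 0, 0], [1, 15, -45, 0, 0, 0, 0], [1, 15, -45, 0, 0, 0, 0], [1, 10, -37, 0, 0, 0, 0], [1, 7, -20, 0, 0, 0, 0], [1, 0, 0, 0, 0, 0, 0], [1, 0, 0, 0, 0, 0, 0], [1, 0, 0, 0, 0, 0, 0]]]}}

```text
t: 30.85
ee_pos: [0.5526, -0.1258, 0.3193]
orientation: [3.141, -0.001, 2.899]
ft_force: [-0.5, 0.7, -2.9]
grip_width: 0.0568
grip_force: 43.9
```

```bash
python3 - <<'E'
from h import *
st()
im=save("wrist","w11"); find("wrist",["funnel","plate"])
cv2.imwrite("pics/v11.png",cv2.resize(im[:,:,::-1],(768,576)))
E
```

```text
{'t': 30.85, 'qpos': [-0.4032, -0.0009, 1.7623, 0.0007, 1.3811, -1.7317], 'ee_pos': [0.5526, -0.1258, 0.3193], 'orientation': [3.1408, -0.0009, 2.8993], 'ft_force': [-0.5121, 0.7098, -2.9309], 'grip_width': 0.0568, 'grip_force': 43.8806}
wrist funnel 0.7 [ 550 -124  271]
wrist plate 0.56 [ 630 -157  105]
```

View pics/v11.png

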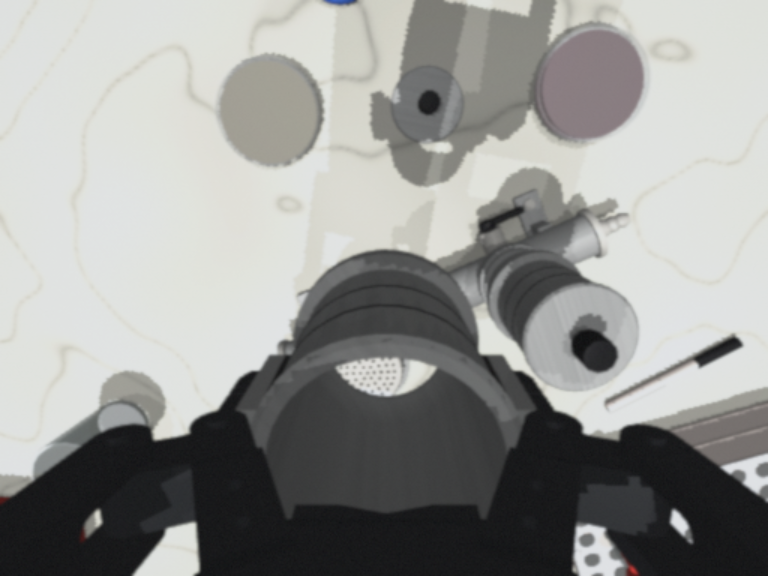

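The funnel is held upright; its near rim edge is at (386,333) of the 1.5x view, and the plate is visible through it. I'll check the offset.

```bash
python3 - <<'E'
from h import *
e=1000*np.array(status.get_state()["ee_pos"])
print(ray("wrist",257.3,222,.358)-e, ray("wrist",250/1.5,430/1.5,.358)-e,ray("wrist",522/1.5,430/1.5,.358)-e)
E
```

```text
[-32.23591248   8.75109803  38.26331805] [-18.33591248 -23.74890197  38.26331805] [-4.83591248 31.05109803 38.26331805]
```

Call:
{"name": "send_rows", "arguments": {"rows": [[[1, 20, -9, 0, 0, 0, 0], [1, 30, -13, -10, 0, 0, 0], [1, 24, -10, -25, 0, 0, 0], [1, 0, 0, -35, 0, 0, 0], [1, 0, 0, -35, 0, 0, 0], [1, 0, 0, -20, 0, 0, 0], [1, 0, 0, -12, 0, 0, 0], [1, 0, 0, -4, 0, 0, 0], [1, 0, 0, 0, 0, 0, 0], [1, 0, 0, 0, 0, 0, 0], [1, 0, 0, 0, 0, 0, 0]]]}}

```text
t: 32.1
ee_pos: [0.6278, -0.1596, 0.1807]
orientation: [-3.141, 0.003, 2.898]
ft_force: [0.3, -0.4, -1.8]
grip_width: 0.0564
grip_force: 43.9
```

Call:
{"name": "send_rows", "arguments": {"rows": [[[1, 0, 1, -3, 0, 0, 0], [1, 0, 0, -3, 0, 0, 0], [1, 0, 0, -3, 0, 0, 0], [1, 0, 0, 0, 0, 0, 0], [1, 0, 0, 0, 0, 0, 0]]]}}

```text
t: 32.6
ee_pos: [0.6267, -0.1583, 0.1692]
orientation: [3.142, -0.001, 2.898]
ft_force: [0.1, -0.7, -3.2]
grip_width: 0.0568
grip_force: 43.9
```

Call:
{"name": "send_rows", "arguments": {"rows": [[[1, 0, 0, -2, 0, 0, 0], [1, 0, 0, -2, 0, 0, 0], [1, 0, 0, 0, 0, 0, 0], [1, 0, 0, 0, 0, 0, 0]]]}}

```text
t: 33.0
ee_pos: [0.6268, -0.1583, 0.1654]
orientation: [3.142, -0.0, 2.898]
ft_force: [0.6, -0.3, -3.1]
grip_width: 0.0563
grip_force: 43.9
```

Call:
{"name": "send_rows", "arguments": {"rows": [[[1, 0, 0, -1, 0, 0, 0], [1, 0, 0, -0.5, 0, 0, 0], [1, 0, 0, 0, 0, 0, 0], [1, 0, 0, 0, 0, 0, 0]]]}}

```text
t: 33.4
ee_pos: [0.6269, -0.1583, 0.1641]
orientation: [3.142, 0.0, 2.898]
ft_force: [-0.1, -0.2, -2.7]
grip_width: 0.0564
grip_force: 43.9
```

Call:
{"name": "send_rows", "arguments": {"rows": [[[1, 0, 0, -1, 0, 0, 0], [1, 0, 0, 0, 0, 0, 0], [1, 0, 0, 0, 0, 0, 0]]]}}

```text
t: 33.7
ee_pos: [0.627, -0.1583, 0.1635]
orientation: [-3.141, 0.001, 2.898]
ft_force: [-0.4, -0.0, -1.5]
grip_width: 0.0567
grip_force: 44.0
```

Call:
{"name": "send_rows", "arguments": {"rows": [[[1, 0, 0, -0.8, 0, 0, 0], [1, 0, 0, 0, 0, 0, 0], [1, 0, 0, 0, 0, 0, 0]]]}}

```text
t: 34.0
ee_pos: [0.6272, -0.1584, 0.1634]
orientation: [-3.141, 0.001, 2.898]
ft_force: [-2.6, 0.9, 4.3]
grip_width: 0.0565
grip_force: 44.2
```

Seated at exactly the expected height. Release, then go to the lid.

Call:
{"name": "send_rows", "arguments": {"rows": [[[0.28, 0, 0, 0, 0, 0, 0], [0.2, 0, 0, 0, 0, 0, 0], [0.1, 0, 0, 0, 0, 0, 0], [0, 0, 0, 0, 0, 0, 0], [0, 0, 0, 0, 0, 0, 0], [0, 0, 0, 0, 0, 0, 0], [0, 0, 0, 8, 0, 0, 0], [0, 0, 0, 25, 0, 0, 0], [0, 0, 0, 40, 0, 0, 0], [0, 0, 0, 45, 0, 0, 0], [0, -10, 0, 45, 0, 0, 0], [0, -35, 0, 30, 0, 0, 0], [0, -30, 0, 0, 0, 0, 0], [0, 0, 0, 0, 0, 0, 0], [0, 0, 0, 0, 0, 0, 0], [0, 0, 0, 0, 0, 0, 0]]]}}

```text
t: 35.6
ee_pos: [0.5523, -0.1582, 0.3548]
orientation: [3.141, -0.001, 2.898]
ft_force: [-0.2, 0.4, -0.5]
grip_width: 0.0857
grip_force: 0.0
```

```bash
python3 - <<'E'
from h import *
st()
im=save("wrist","w12"); find("wrist",["funnel","unit"]); sc=save("scene","s12")
a=im[150:350,190:390,::-1]; b=cv2.resize(sc[110:240,150:280,::-1],(400,400),interpolation=2)
cv2.imwrite("pics/v12.png",np.hstack([cv2.resize(a,(400,400)),b]))
E
```

```text
{'t': 35.6, 'qpos': [-0.4557, 0.0011, 1.6972, 0.0002, 1.444, -1.7828], 'ee_pos': [0.5523, -0.1582, 0.3548], 'orientation': [3.1412, -0.0006, 2.8979], 'ft_force': [-0.2412, 0.4275, -0.5396], 'grip_width': 0.0857, 'grip_force': 0.0}
wrist funnel 0.97 [ 625 -156  115]
wrist unit 0.93 [599 -32  56]
```

View pics/v12.png

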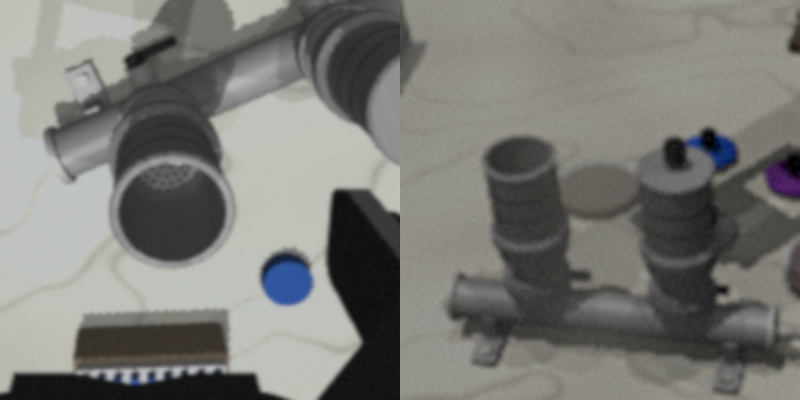

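Call:
{"name": "send_rows", "arguments": {"rows": [[[0, -20, 10, 0, 0, 0, 0], [0, -30, 30, 0, 0, 0, 0], [0, -30, 30, -10, 0, 0, 0], [0, -20, 25, -30, 0, 0, 0], [0, 0, 0, -40, 0, 0, 0], [0, 0, 0, -30, 0, 0, 0], [0, 0, 0, -20, 0, 0, 0], [0, 0, 0, 0, 0, 0, 0], [0, 0, 0, 0, 0, 0, 0], [0, 0, 0, 0, 0, 0, 0]]]}}

```text
t: 36.8
ee_pos: [0.453, -0.0637, 0.227]
orientation: [-3.141, 0.003, 2.898]
ft_force: [0.2, -0.1, 0.5]
grip_width: 0.0851
grip_force: 0.0
```

```bash
python3 - <<'E'
from h import *
st()
im=save("wrist","w13"); find("wrist",["lid"])
cv2.imwrite("pics/v13.png",cv2.resize(im[90:270,150:370,::-1],None,fx=3,fy=3))
E
```

```text
{'t': 36.8, 'qpos': [-0.3621, -0.1966, 2.1113, -0.0, 1.2241, -1.6891], 'ee_pos': [0.453, -0.0637, 0.227], 'orientation': [-3.1413, 0.0028, 2.8978], 'ft_force': [0.238, -0.0802, 0.4933], 'grip_width': 0.0851, 'grip_force': 0.0}
wrist lid 0.82 [ 328 -110    2]
wrist lid 0.67 [340  -7  -1]
wrist lid 0.59 [449 -59   2]
```

View pics/v13.png

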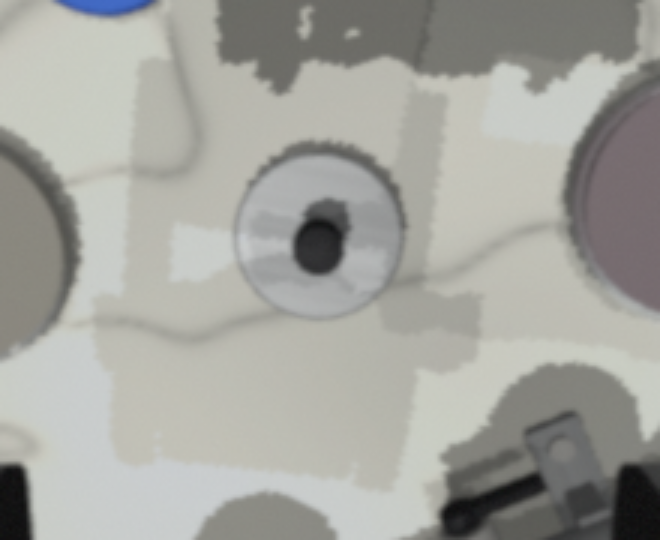

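The funnel stands straight over the plate, level with the finished unit. The lid's disc centre is at (256.7,168.7) and its knob top at (256.3,172).

```bash
python3 - <<'E'
from h import *
print(ray("wrist",256.7,168.7,.012),ray("wrist",256.3,171.5,.036))
E
```

```text
[450.7 -63.1  12. ] [449. -63.  36.]
```

Call:
{"name": "send_rows", "arguments": {"rows": [[[0, 0, 0, -30, 0, 0, 0], [0, 0, 0, -45, 0, 0, 0], [0, 0, 0, -45, 0, 0, 0], [0, 0, 0, -40, 0, 0, 0], [0, 0, 0, -22, 0, 0, 0], [0, 0, 0, -12, 0, 0, 0], [0, 0, 0, 0, 0, 0, 0], [0, 0, 0, 0, 0, 0, 0], [0, 0, 0, 0, 0, 0, 0]]]}}

```text
t: 37.8
ee_pos: [0.4535, -0.0639, 0.0332]
orientation: [-3.141, 0.004, 2.898]
ft_force: [0.2, -0.7, -0.0]
grip_width: 0.0857
grip_force: 0.0
```

Call:
{"name": "send_rows", "arguments": {"rows": [[[0.4, 0, 0, 0, 0, 0, 0], [0.6, 0, 0, 0, 0, 0, 0], [0.7, 0, 0, 0, 0, 0, 0], [0.7, 0, 0, 0, 0, 0, 0], [1, 0, 0, 0, 0, 0, 0], [1, 0, 0, 0, 0, 0, 0], [1, 0, 0, 0, 0, 0, 0], [1, 0, 0, 0, 0, 0, 0], [1, 0, 0, 0, 0, 0, 0]]], "grip_force": 25}}

```text
t: 38.7
ee_pos: [0.452, -0.0633, 0.0315]
orientation: [-3.142, 0.0, 2.898]
ft_force: [-0.6, -0.4, 4.6]
grip_width: 0.0169
grip_force: 24.6
```

Call:
{"name": "send_rows", "arguments": {"rows": [[[1, 0, 0, 5, 0, 0, 0], [1, 0, 0, 20, 0, 0, 0], [1, 0, 0, 40, 0, 0, 0], [1, 0, -5, 45, 0, 0, 0], [1, 0, -20, 45, 0, 0, 0], [1, 10, -30, 45, 0, 0, 0], [1, 25, -25, 45, 0, 0, 0], [1, 35, -15, 35, 0, 0, 0], [1, 30, 0, 10, 0, 0, 0], [1, 0, 0, 0, 0, 0, 0], [1, 0, 0, 0, 0, 0, 0], [1, 0, 0, 0, 0, 0, 0]]]}}

```text
t: 39.9
ee_pos: [0.5453, -0.1513, 0.3086]
orientation: [3.141, -0.003, 2.898]
ft_force: [-0.5, -0.3, -0.2]
grip_width: 0.0168
grip_force: 24.6
```

```bash
python3 - <<'E'
from h import *
st()
im=save("wrist","w14"); find("wrist",["lid","funnel"])
cv2.imwrite("pics/v14.png",cv2.resize(im[:,:,::-1],(768,576)))
E
```

```text
{'t': 39.9, 'qpos': [-0.4498, 0.0047, 1.776, -0.0001, 1.3644, -1.777], 'ee_pos': [0.5453, -0.1513, 0.3086], 'orientation': [3.141, -0.0035, 2.898], 'ft_force': [-0.5376, -0.2882, -0.2357], 'grip_width': 0.0168, 'grip_force': 24.576}
wrist lid 0.72 [ 545 -146  280]
```

View pics/v14.png

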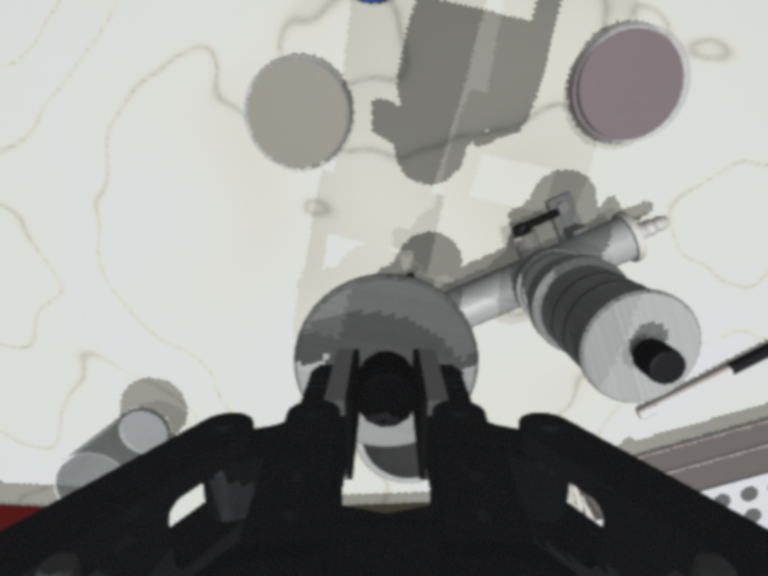

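The lid is held level; its disc spans columns 294–478 and its top edge is at row 275 of the 1.5x view.

```bash
python3 - <<'E'
from h import *
e=1000*np.array(status.get_state()["ee_pos"]); d=np.array([-30.1,7.4,0])
print(ray("wrist",257.3,183.7,.289)-e-d)
E
```

```text
[ -0.18368806   0.96288295 -20.38930295]
```

Call:
{"name": "send_rows", "arguments": {"rows": [[[1, 20, -2, 0, 0, 0, 0], [1, 30, -3, 0, 0, 0, 0], [1, 22, -2, -10, 0, 0, 0], [1, 8, 0, -20, 0, 0, 0], [1, 0, 0, -20, 0, 0, 0], [1, 0, 0, -14, 0, 0, 0], [1, 0, 0, -5, 0, 0, 0], [1, 0, 0, 0, 0, 0, 0], [1, 0, 0, 0, 0, 0, 0], [1, 0, 0, 0, 0, 0, 0]]]}}

```text
t: 41.05
ee_pos: [0.6271, -0.1592, 0.2431]
orientation: [-3.141, 0.003, 2.898]
ft_force: [0.1, -0.2, -1.3]
grip_width: 0.0165
grip_force: 24.6
```

Call:
{"name": "send_rows", "arguments": {"rows": [[[1, 0, 0, -2, 0, 0, 0], [1, 0, 0, -2, 0, 0, 0], [1, 0, 0, -2, 0, 0, 0], [1, 0, 0, 0, 0, 0, 0], [1, 0, 0, 0, 0, 0, 0]]]}}

```text
t: 41.55
ee_pos: [0.6266, -0.1588, 0.2351]
orientation: [3.142, -0.0, 2.898]
ft_force: [-0.2, -0.2, -0.3]
grip_width: 0.017
grip_force: 24.6
```

Call:
{"name": "send_rows", "arguments": {"rows": [[[1, -1, 0, -3, 0, 0, 0], [1, 0, 0, -3, 0, 0, 0], [1, 0, 0, -2, 0, 0, 0], [1, 0, 0, 0, 0, 0, 0], [1, 0, 0, 0, 0, 0, 0]]]}}

```text
t: 42.05
ee_pos: [0.6256, -0.1589, 0.2272]
orientation: [3.142, -0.0, 2.898]
ft_force: [0.5, -0.7, -0.5]
grip_width: 0.017
grip_force: 24.6
```

Call:
{"name": "send_rows", "arguments": {"rows": [[[1, 0, 0, -1, 0, 0, 0], [1, 0, 0, 0, 0, 0, 0], [1, 0, 0, 0, 0, 0, 0]]]}}

```text
t: 42.35
ee_pos: [0.6256, -0.1589, 0.2264]
orientation: [-3.142, 0.0, 2.898]
ft_force: [0.0, -0.5, -0.5]
grip_width: 0.0169
grip_force: 24.6
```

Call:
{"name": "send_rows", "arguments": {"rows": [[[1, 0, 0, -1, 0, 0, 0], [1, 0, 0, 0, 0, 0, 0], [1, 0, 0, 0, 0, 0, 0]]]}}

```text
t: 42.65
ee_pos: [0.6257, -0.1589, 0.2256]
orientation: [-3.141, 0.0, 2.898]
ft_force: [-0.2, 0.0, -0.9]
grip_width: 0.0169
grip_force: 24.6
```

Call:
{"name": "send_rows", "arguments": {"rows": [[[1, 0, 0, -0.7, 0, 0, 0], [1, 0, 0, 0, 0, 0, 0], [1, 0, 0, 0, 0, 0, 0]]]}}

```text
t: 42.95
ee_pos: [0.6259, -0.159, 0.2255]
orientation: [-3.141, 0.001, 2.898]
ft_force: [-0.2, 0.1, 3.1]
grip_width: 0.0172
grip_force: 24.8
```

Home. Release and back away.

Call:
{"name": "send_rows", "arguments": {"rows": [[[0.75, 0, 0, 0, 0, 0, 0], [0.65, 0, 0, 0, 0, 0, 0], [0.5, 0, 0, 0, 0, 0, 0], [0.4, 0, 0, 0, 0, 0, 0], [0.4, 0, 0, 0, 0, 0, 0], [0.4, 0, 0, 5, 0, 0, 0], [0.4, 0, 0, 20, 0, 0, 0], [0.4, 0, 0, 40, 0, 0, 0], [0.4, -20, 0, 35, 0, 0, 0], [0.4, -35, 0, 20, 0, 0, 0], [0.4, -35, 0, 0, 0, 0, 0], [0.4, 0, 0, 0, 0, 0, 0], [0.4, 0, 0, 0, 0, 0, 0], [0.4, 0, 0, 0, 0, 0, 0]]]}}

```text
t: 44.35
ee_pos: [0.5362, -0.159, 0.3447]
orientation: [3.141, 0.0, 2.898]
ft_force: [-0.1, -0.3, -0.3]
grip_width: 0.0516
grip_force: 0.0
```

```bash
python3 - <<'E'
from h import *
st()
im=save("wrist","w15"); find("wrist",["lid","funnel","unit"]); sc=save("scene","s15"); find("scene",["unit","lid"])
a=im[150:350,190:390,::-1]; b=cv2.resize(sc[110:240,150:280,::-1],(400,400),interpolation=2)
cv2.imwrite("pics/v15.png",np.hstack([cv2.resize(a,(400,400)),b]))
E
```

```text
{'t': 44.35, 'qpos': [-0.4698, -0.0306, 1.7463, 0.0002, 1.4255, -1.7968], 'ee_pos': [0.5362, -0.159, 0.3447], 'orientation': [3.1415, 0.0005, 2.8978], 'ft_force': [-0.1154, -0.3486, -0.3492], 'grip_width': 0.0516, 'grip_force': 0.0}
wrist lid 0.68 [ 624 -156  196]
wrist funnel 0.96 [ 622 -154  116]
wrist funnel 0.63 [ 624 -154  194]
wrist unit 0.73 [602 -30  56]
scene unit 0.92 [604 -30  63]
scene lid 0.85 [ 624 -156  196]
scene lid 0.74 [341  -6  -1]
scene lid 0.51 [ 328 -109    1]
```

View pics/v15.png

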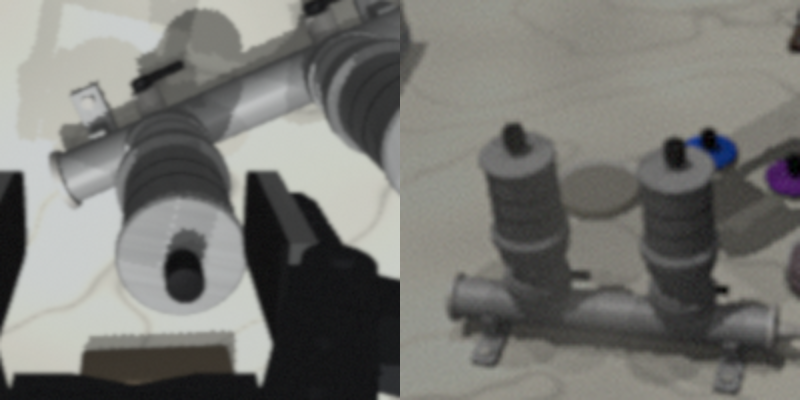

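The lid lies flat and centred, and the new station matches the one beside it. The lid is found at z 196, against a home height of 194. Handing in.

```bash
python3 -c "
from workcell import ctrl
print(ctrl.hand_in())"
```

```text
the job is handed in; nothing more can be done
None
```

I built the free station (base, plate, funnel, lid), with each part seated at its home height and let go. The last pictures show it upright and the finished station beside it unmoved. I handed the job in at about 44 s; no verdict came back.

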